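# Complete the boxed kitchen set at the jumble sale

## Task

Use the blue-handled hook in the finger hole to draw the tray of the wooden canteen fully out, then lay the hook back down flat on the table. Put the steak mallet and the bottle opener each fully down into its own matching cut-out in the tray, without forcing them; let go, leave the tray out, and do not disturb the other goods on the table.

Things in the scene. Friction and masses are not known exactly. Their poses are not given: they have to be found in the camera images.
- case: Fixed wooden canteen (low box), 170 deep (x) x 250 wide (y) x 74 high, brass strips on top to 80. Origin: centre of its underside, on the table. Its open front looks along its own -x, at x = -85 mm; the tray slides out along -x: 140 mm from shut (finger hole at case x = -105) to its stop (-245), dragging with about 5 N, and stays where left. It stands on the robot's left, front turned right.
- tray: Sliding tray, pale wood, 205 long (x) x 222 wide (y), axes as the case's. Origin: middle of its lower front edge, 10 mm above the table. Heights over it: floor 5, side walls 24, front ledge 24 to 30 (x 0 to 40). Behind the ledge is a dark insert, 118 (x) x 200 (y), upper face at 21, yellow floors of its two cut-outs at 10; a flush cheese plane is fixed between them (y = 0).
- mallet_place (a point): NOMINAL place of a seated mallet's origin, fixed to the tray at tray (115, -65, 10) mm, mallet x along tray +x (head towards the case). The insert lies loose in the tray: the true place is up to 5.5 mm off along both tray x and y (not turned), not reported; it drags with about 8 N and stays put. The T cut-out has 2 mm clearance on all sides and is 11 deep.
- opener_place (a point): NOMINAL place of a seated opener's origin, fixed to the tray at tray (99, 65, 10) mm, opener x along tray +x (head towards the case). The true place is off by the same unreported shift of the insert as the mallet's. The round-headed cut-out has 2 mm clearance on all sides and is 11 deep.
- finger_hole (a point): Centre of the finger hole at the upper face of the tray's front ledge (40 mm above the table): a rectangular through hole with a brass border, 24 mm along tray x and 36 mm along tray y; the ledge is 6 mm thick, free space below it down to the tray floor 25 mm under this point; 8 mm of ledge on its front side. It is too small for a gripper.
- hook: Loose rack-puller hook, about 120 g, lying flat on the table. Blue handle 80 (x) x 24 (y) x 34 high; origin: centre of the handle's underside, x towards the hook end, z up. From the handle's end a steel rod 8 mm thick runs forward with its axis 28 mm above the underside (its lower side 24 mm above it) to x = 80 mm and there turns straight down.
- hook_tip (a point): Lower end of the hook's down-turned rod, at (80, 0, 2) mm in the hook's frame; 22 mm below the lower side of the level rod. Grip the handle from above across y.
- mallet: Loose wooden steak mallet, T-shaped outline, about 120 g, 28 thick all over. Pale handle 18 wide from x = -60 to 16; dark head 24 (x 16 to 40) x 52 wide (y). Origin: on the underside in the middle of the handle, near the centre of mass (a good place to grip across y); x towards the head, z up. It lies flat on the table.
- opener: Loose bottle opener, about 130 g. Round steel head 40 diameter, 12 thick, centred at x = 36; red handle 18 wide and 28 thick from x = -44 to 16. Origin: on the underside under the handle near the centre of mass (a good place to grip across y); x towards the head, z up. It lies flat on the table.
- bottle: Bystander: amber glass bottle, 56 diameter, 170 high; origin under its centre. Leave alone.
- spice_jar: Bystander: jar with green cap, 44 diameter, 75 high; origin under its centre. Leave alone.
- mug: Bystander: blue mug, 80 diameter, 85 high; origin under its centre. Leave alone.
- spoon: Bystander: spoon, wooden handle and steel bowl, 170 long, lying on the table; it belongs to no cut-out. Leave alone.
Things that resemble listed ones, but are neither listed nor needed, are in the scene too. There is more than one size of the hook; the one meant has the size given above.

How it is judged (in metres and radians):
On the way, in this order (a step that is already met when the one before it is completed fails the run):
1. the tray is being drawn out (past 50 mm) by the hook, its tip down in the finger hole (x of finger_hole in the frame of case below -0.155 m and z of hook_tip in the frame of finger_hole below -0.004 m and horizontal distance between hook_tip and finger_hole below 0.03 m and contact force between hook and tray above 0.3 N), for 0.04 s.
2. the tray is fully out (130 mm or more) (x of finger_hole in the frame of case below -0.235 m), for 0.2 s.
3. the hook is laid flat on the table and let go (height (world z) of hook below 0.006 m and angle between hook's own z axis and vertical below 0.1 rad and contact force between the fingers and hook below 0.1 N), for 0.2 s.
At the end, for the whole second after the job is handed in: Tray out 120 mm or more; mallet and opener each level (0.08 rad) in its own cut-out, underside within 3.5 mm of the floor, within 9 mm of its nominal place and 0.1 rad of the tray's direction; hook flat on the table (within 6 mm, 0.1 rad); all released, at rest (all of step 3 and x of finger_hole in the frame of case below -0.225 m and x of mallet in the frame of tray between 0.106 and 0.124 m and y of mallet in the frame of tray between -0.074 and -0.056 m and z of each of mallet, opener in the frame of tray below 0.0135 m and angle between each of mallet, opener's own z axis and vertical below 0.08 rad and angle between the x axis of each of mallet, opener and the x axis of tray, either way round below 0.1 rad and linear speed of each of mallet, opener, hook below 0.02 m/s and contact force between the fingers and mallet below 0.1 N and x of opener in the frame of tray between 0.09 and 0.108 m and y of opener in the frame of tray between 0.056 and 0.074 m and contact force between the fingers and opener below 0.1 N); the robot touches nothing.
It fails at once if the tray is pulled by the gripper or arm itself instead of the hook (x of finger_hole in the frame of case above -0.215 m and contact force between any of the fingers, the arm and tray above 1 N).
It fails at once if the mallet or the opener is forced against the tray (over 45 N) (contact force between any of mallet, opener and tray above 45 N).
It fails at once if another article is pushed aside (over 30 mm) (distance of any of bottle, spice_jar, mug, spoon from where it was at the start of the episode above 0.03 m).
It also fails if it takes over 72 s, if anything falls off the work surface, if the arm or the gripper's body presses on something with over 40 N, if the wrist force passes 120 N, or if a joint passes its speed limit or range.

## Robot

A 7-joint arm with a two-finger parallel gripper is mounted at the origin on the work surface. World frame = base frame: x ahead of the robot, y to its left, z up, the work surface at z = 0. Lengths are in mm, angles in rad, forces in N, time in s.
With the tool pointing down it reaches from about 425 to 950 mm from the base axis. Payload 4.7 kg.
Tool frame: the origin (TCP) lies on the centre line of the jaws, within the pads' length; the fingertips stand 17 mm ahead of it and the grasp point (between the pads) lies 2 mm behind it; z points along the fingers, y is the line along which they close (so a half turn about z gives the same grasp; the last joint's range is limited). The gripper opens to 85 mm and grips with 20 to 120 N. Pads are 22 mm wide; open, the fingers measure 114 mm over their backs; the gripper's body (76 mm by 85 mm) begins 54 mm behind the grasp point. The pads swing forward as they close: fully open they stand 13 mm farther back than shut.
Start: joints at [-1.309, 0.469, -0.049, 1.532, 0.024, 1.141, -0.082], TCP at [193.494, 646.689, 248.335] pointing down, gripper open.
Joint ranges: [-2.59, 2.59], [-0.33, 1.99], [-1.39, 1.29], [0.1, 2.45], [-1.04, 4.18], [0.21, 1.99], [-2.66, 2.66]. Speed limits (rad/s): [2.57, 2.57, 3.14, 3.14, 3.14, 3.14, 3.14].

## Interface

Orientations are given as a unit quaternion [w, x, y, z].
In Python, from station import readout, optics, job gives the robot as it stands.
- The arm moves only by the tool jog_arm, never from a script. Its argument "moves" is a list of rows, each a list of 3 entries, a list of its own where there are three numbers: the shift along the world's x, y, z in m, then the turn, a rotation vector about the world's x, y, z in rad, then the closure, from -1 (fully open) to 1 (shut). In form: [[[dx, dy, dz], [ax, ay, az], hand], ...]. A call has exactly 10 rows; each row is the pose to reach, as a shift and turn from the pose commanded when the call began; what a row does not reach only later rows make up. A row lasts 1/12 s, in which the tool goes at most 41.7 mm and 7.16 degrees, less where a joint would pass 70% of its speed; a pose out of reach is approached as far as the arm can. A call with a gripper value outside its range is refused whole. The fingers move at their own pace and stop on an object; the grip force is fixed at half the most. Time passes only in rows, so rows that repeat a pose let the fingers close, or fill a call up. It gives the time, the measured TCP pose, the force, the opening and the grip force at its end, in the units of the state.
- readout.observe(): the state, without advancing time (a new reading comes with each control period).
- optics.get_image(name): name is "scene" or "top"; returns the picture (400x640x3 uint8, red, green, blue); there is no depth.
- optics.camera_params(name): a dict with "camera_matrix" (3x3 intrinsics, pixels), "position" and "orientation" of the camera in the world. Camera axes: x right, y down, z forward; pixel columns grow to the right and rows downward; lengths in mm; the calibration is good to about 2 mm. A picture is of the moment at which its call begins. camera_params takes no time and is no camera call.
- job.sign_off(): hands the job in; it is judged then, once.
The state is a dict: "t": time; "qpos": joint angles; "qd": joint speeds; "joint_efforts": joint torques, N m; "eef_pos": TCP position; "tcp_rot": TCP orientation; "contact_force": force on the tool from outside, world axes, zero at the start; "ft_torque": the same for the moment, N m; "gripper_width": opening from 0.0 (shut) to 1.0 (fully open); "grasp_force": force on a finger pad.
Only numpy, scipy, OpenCV 4.12 (cv2) and the standard library are available. Lean on these libraries where they do the work, as an engineer would, in place of code of your own. Each camera call takes 0.05 s, during which the arm holds its last target. There are 200 camera calls.

## Working session

There is one attempt and no reset: what is moved stays moved. The work goes in short steps, Python scripts to look and compute and a tool call to move; the robot and the scene stay as the last step left them, time stands still between calls to the robot, and variables do not carry over. Pictures are saved under pics/ and viewed, at most 10 in all, crops included, and the job is handed in when it is done.

Besides the shell and the picture viewer there is one more tool, called after "Call:" by a JSON object that holds its "api" and its "payload", one argument or row to a line. jog_arm: Moves the arm, as the interface text tells. Its arguments: {"type":"object","properties":{"moves":{"type":"array"}},"required":["moves"]}

```bash
mkdir -p pics; cat > h.py <<'E'
import numpy as np, cv2
from station import readout, optics, job
from scipy.spatial.transform import Rotation as R
def cam(n):
    p=optics.camera_params(n); q=p["orientation"]
    return np.array(p["camera_matrix"]),np.array(p["position"],float),R.from_quat([q[1],q[2],q[3],q[0]]).as_matrix()
def ray(n,u,v,z):
    K,c,M=cam(n); d=M@np.linalg.inv(K)@np.array([u,v,1.]); return c+d*(z-c[2])/d[2]
def proj(n,P):
    K,c,M=cam(n); p=K@(M.T@(np.array(P,float)-c)); return p[:2]/p[2]
def snap(n,f=None):
    im=cv2.cvtColor(optics.get_image(n),cv2.COLOR_RGB2BGR)
    if f: cv2.imwrite('pics/'+f,im)
    return im
E
python3 - <<'E'
from h import *
for n in("top","scene"):
    snap(n,n+"0.png"); K,c,M=cam(n); print(n,K.round(1).tolist(),c,M.round(3).tolist())
s=readout.observe(); print(s)
E
```

```text
top [[406.7, 0.0, 324.4], [0.0, 406.7, 197.7], [0.0, 0.0, 1.0]] [ 435.8324214   -40.74125957 1207.13833172] [[-0.009, -0.996, 0.083], [-1.0, 0.007, -0.023], [0.022, -0.083, -0.996]]
scene [[405.2, 0.0, 314.0], [0.0, 405.2, 194.6], [0.0, 0.0, 1.0]] [1030.60656574  629.68532687  885.00253203] [[-0.803, 0.411, -0.432], [0.596, 0.562, -0.573], [0.007, -0.718, -0.696]]
{'t': 0.1, 'qpos': array([-1.30889648,  0.46939663, -0.04858263,  1.53358982,  0.02407999,
        1.1409849 , -0.08225528]), 'qd': array([ 8.16106327e-05, -2.54955526e-03, -3.39405633e-04, -2.20009351e-03,
        2.13405905e-03,  1.52271996e-03,  4.63563553e-04]), 'joint_efforts': array([ 6.72813840e-04, -5.11517251e+01, -4.70392650e-02, -2.38392556e+01,
        1.07568019e-02,  4.34199348e-03,  3.18426565e-06]), 'eef_pos': array([193.38002879, 646.18636229, 247.3356126 ]), 'tcp_rot': array([-1.05398027e-04,  1.44861015e-01,  9.89451607e-01, -8.90833599e-04]), 'contact_force': array([ 0.259677  , -0.24135127, -0.78359352]), 'ft_torque': array([-0.01156604,  0.04941475,  0.01737247]), 'grasp_force': 0.0, 'gripper_width': 0.9993358284252787}
```

View pics/top0.png

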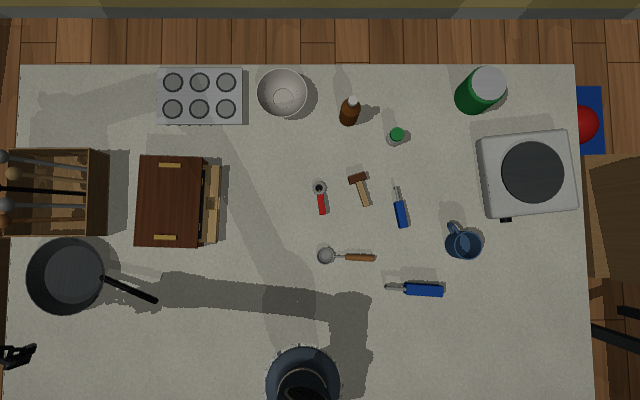

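View pics/scene0.png

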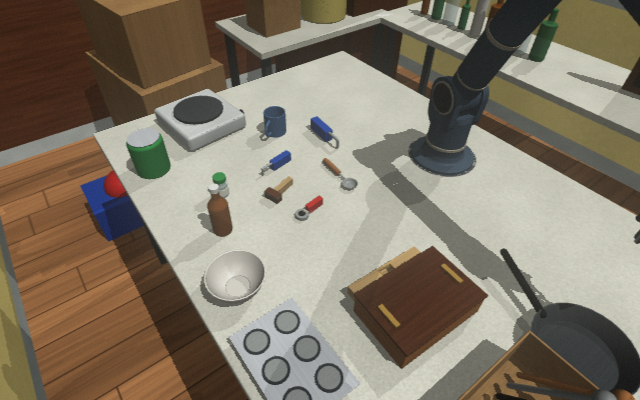

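```bash
cat > m.py <<'E'
from h import *
im=cv2.imread('pics/top0.png'); hsv=cv2.cvtColor(im,cv2.COLOR_BGR2HSV)
def mask(lo,hi,roi):
    m=cv2.inRange(hsv,np.array(lo),np.array(hi)); z=np.zeros_like(m); x0,y0,x1,y1=roi; z[y0:y1,x0:x1]=m[y0:y1,x0:x1]; return z
def rect(name,m,z):
    p=np.argwhere(m)[:,::-1].astype(float)
    W=np.array([ray("top",u,v,z)[:2] for u,v in p],np.float32)
    (c,s,a)=cv2.minAreaRect(W); C=W.mean(0); w,V=np.linalg.eigh(np.cov((W-C).T)); d=V[:,1]
    print(name,len(p),"rect",np.round(c,1),np.round(s,1),round(a,1),"mean",C.round(1),"axis deg",round(np.degrees(np.arctan2(d[1],d[0])),1),'px',p.mean(0).round(1)); return C
rect("hook handle",mask([105,120,60],[125,255,255],[380,195,420,235]),34)
rect("big hook",mask([105,120,60],[125,255,255],[395,275,450,305]),34)
rect("red",mask([0,140,80],[10,255,255],[310,180,335,220]),28)
rect("mallet pale",mask([12,60,140],[28,255,255],[345,165,380,215]),28)
rect("mallet head",mask([0,60,20],[14,255,130],[340,165,375,190]),28)
rect("pale ledge",mask([12,50,120],[28,255,255],[195,155,230,250]),40)
rect("brass",mask([18,120,120],[32,255,255],[150,155,190,175]),80)
rect("brass2",mask([18,120,120],[32,255,255],[150,225,190,250]),80)
rect("case top",mask([0,80,20],[14,255,110],[130,150,203,250]),74)
E
python3 m.py
python3 - <<'E'
import cv2,numpy as np
im=cv2.imread('pics/top0.png')
a=cv2.resize(im[150:255,130:230],None,fx=5,fy=5,interpolation=cv2.INTER_CUBIC)
cv2.imwrite('pics/cropA.png',a)
a=cv2.resize(im[160:240,300:430],None,fx=6,fy=6,interpolation=cv2.INTER_CUBIC)
cv2.imwrite('pics/cropB.png',a)
E
```

```text
hook handle 222 rect [ 484.6 -286.9] [77.6 28.1] 10.0 mean [ 484.9 -288.8] axis deg -168.9 px [401.  213.9]
big hook 401 rect [ 267.  -348.7] [106.4  30.5] 85.6 mean [ 266.8 -350. ] axis deg 85.4 px [424.2 290.1]
red 121 rect [515.6 -57.2] [58.9 16.9] 7.7 mean [515.6 -57.2] axis deg -172.4 px [320.9 204.1]
mallet pale 6 rect [ 546.5 -172.4] [71.7  7.1] 10.8 mean [ 548.2 -172. ] axis deg -167.9 px [360.2 192.7]
mallet head 144 rect [ 593.4 -162.2] [23.2 53. ] 18.1 mean [ 593. -162.] axis deg 107.1 px [356.5 177.4]
pale ledge 428 rect [519.3 249. ] [ 28.7 215.7] 87.2 mean [497.9 253. ] axis deg 178.0 px [212.4 210.9]
brass 78 rect [625.4 364.6] [55.3  8.4] 89.7 mean [625.2 365.7] axis deg 87.9 px [168.6 164.6]
brass2 85 rect [425.6 372.4] [57.7 10.3] 85.6 mean [425.5 372.8] axis deg 86.0 px [164.3 236.8]Traceback (most recent call last):
  File "m.py", line 18, in <module>
    rect("case top",mask([0,80,20],[14,255,110],[130,150,203,250]),74)
    ~~~~^^^^^^^^^^^^^^^^^^^^^^^^^^^^^^^^^^^^^^^^^^^^^^^^^^^^^^^^^^^^^^
  File "m.py", line 7, in rect
    W=np.array([ray("top",u,v,z)[:2] for u,v in p],np.float32)
                ~~~^^^^^^^^^^^^^
  File "h.py", line 8, in ray
    K,c,M=cam(n); d=M@np.linalg.inv(K)@np.array([u,v,1.]); return c+d*(z-c[2])/d[2]
          ~~~^^^
  File "h.py", line 5, in cam
    p=optics.camera_params(n); q=p["orientation"]
ValueError: time passes only in moves, steps and waits
```

View pics/cropA.png

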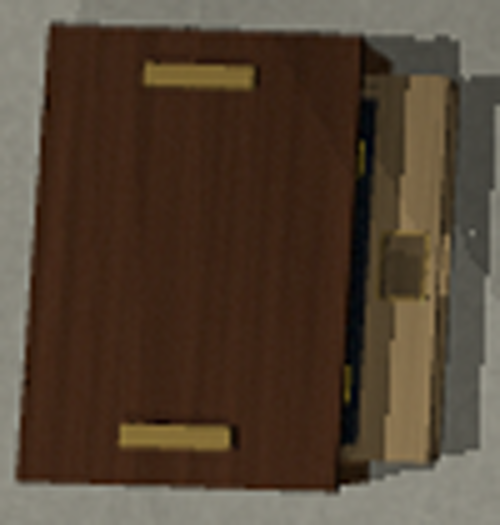

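View pics/cropB.png

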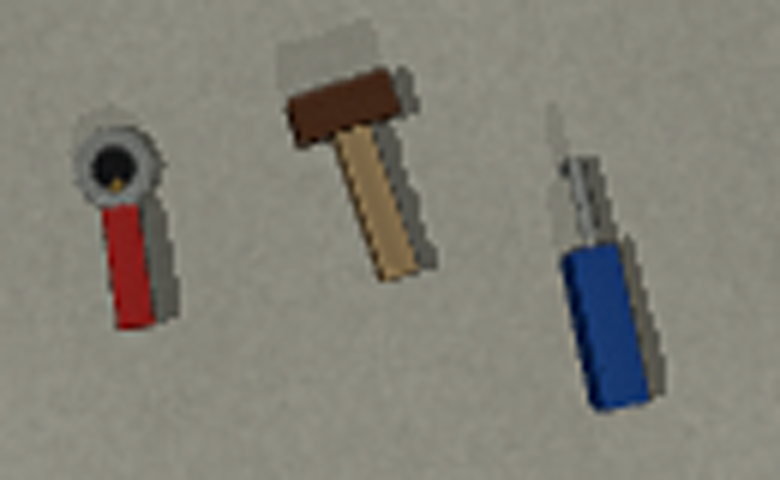

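```bash
cat > cache.py <<'E'
from h import *
import pickle
pickle.dump({n:cam(n) for n in("top","scene")},open('cam.pkl','wb'))
E
python3 cache.py; sed -i '/^def cam/,/^    return np.array(p/c\import pickle\ndef cam(n): return pickle.load(open("cam.pkl","rb"))[n]' h.py; sed -i 's/^    p=optics.*//' h.py; sed -i 's/^rect("mallet pale".*/rect("mallet pale",mask([12,50,90],[28,255,255],[345,178,380,215]),28)/; s/^rect("brass2.*//; s/^rect("case top.*//' m.py
cat >> m.py <<'E'
f=lambda cx,cy:(130+(cx+.5)/5-.5,150+(cy+.5)/5-.5)
for c in[(385,235),(428,233),(425,297),(383,297),(455,78),(437,464)]: print(c,ray("top",*f(*c),40).round(1))
for c in[(363,38),(337,492),(52,25),(18,482)]: print('case74',c,ray("top",*f(*c),74).round(1))
g=lambda cx,cy:(300+(cx+.5)/6-.5,160+(cy+.5)/6-.5)
print('rod end',ray("top",*g(578,162),32).round(1),'opener head',ray("top",*g(117,167),12).round(1))
im=cv2.imread('pics/scene0.png');hsv=cv2.cvtColor(im,cv2.COLOR_BGR2HSV)
s=cv2.resize(im[230:370,330:500],None,fx=4,fy=4,interpolation=cv2.INTER_CUBIC); cv2.imwrite('pics/cropC.png',s)
for nm,lo,hi,r in(("hook",[105,120,40],[125,255,255],[262,145,295,180]),("red",[0,140,80],[10,255,255],[295,190,330,225])):
    m=mask(lo,hi,r); p=np.argwhere(m)[:,::-1].mean(0); print(nm,p,ray("scene",*p,25).round(1))
E
cat h.py | head -8; python3 m.py
```

```text
import numpy as np, cv2
from station import readout, optics, job
from scipy.spatial.transform import Rotation as R
import pickle
def cam(n): return pickle.load(open("cam.pkl","rb"))[n]
def ray(n,u,v,z):
    K,c,M=cam(n); d=M@np.linalg.inv(K)@np.array([u,v,1.]); return c+d*(z-c[2])/d[2]
def proj(n,P):
hook handle 222 rect [ 484.6 -286.9] [77.6 28.1] 10.0 mean [ 484.9 -288.8] axis deg -168.9 px [401.  213.9]
big hook 401 rect [ 267.  -348.7] [106.4  30.5] 85.6 mean [ 266.8 -350. ] axis deg 85.4 px [424.2 290.1]
red 121 rect [515.6 -57.2] [58.9 16.9] 7.7 mean [515.6 -57.2] axis deg -172.4 px [320.9 204.1]
mallet pale 162 rect [ 545.2 -177. ] [75.8 20.4] 17.5 mean [ 545.4 -177.9] axis deg -162.4 px [362.2 193.6]
mallet head 144 rect [ 593.4 -162.2] [23.2 53. ] 18.1 mean [ 593. -162.] axis deg 107.1 px [356.5 177.4]
pale ledge 428 rect [519.3 249. ] [ 28.7 215.7] 87.2 mean [497.9 253. ] axis deg 178.0 px [212.4 210.9]
brass 78 rect [625.4 364.6] [55.3  8.4] 89.7 mean [625.2 365.7] axis deg 87.9 px [168.6 164.6]
(385, 235) [538.7 270.1  40. ]
(428, 233) [539.7 245.7  40. ]
(425, 297) [503.  246.9  40. ]
(383, 297) [503.1 270.7  40. ]
(455, 78) [629.3 231.4  40. ]
(437, 464) [408.  238.8  40. ]
case74 (363, 38) [646.6 275.   74. ]
case74 (337, 492) [394.  285.2  74. ]
case74 (52, 25) [654.8 447.8  74. ]
case74 (18, 482) [401.2 459.   74. ]
rod end [ 564.9 -276.4   32. ] opener head [566.1 -52.4  12. ]
hook [280.25373134 157.73134328] [ 482.8 -288.2   25. ]
red [314.51879699 203.22556391] [518.1 -47.8  25. ]
```

View pics/cropC.png

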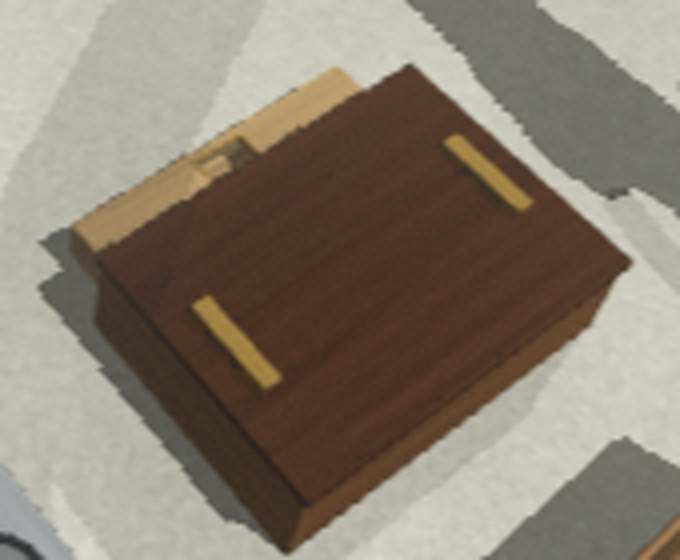

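Call:
{"api": "jog_arm", "payload": {
  "moves": [
    [[0.02,-0.03,0.0],[0,0,-0.11],-0.2],
    [[0.045,-0.06,0.0],[0,0,-0.22],-0.2],
    [[0.07,-0.09,0.0],[0,0,-0.33],-0.2],
    [[0.095,-0.12,0.0],[0,0,-0.44],-0.2],
    [[0.12,-0.15,0.0],[0,0,-0.55],-0.2],
    [[0.145,-0.18,0.0],[0,0,-0.66],-0.2],
    [[0.17,-0.21,0.0],[0,0,-0.77],-0.2],
    [[0.195,-0.24,0.0],[0,0,-0.88],-0.2],
    [[0.22,-0.27,0.0],[0,0,-0.99],-0.2],
    [[0.24,-0.3,0.0],[0,0,-1.1],-0.2]
  ]
}}

```text
t: 0.93
eef_pos: [434.9, 344.6, 248.2]
tcp_rot: [0.0, 0.643, 0.766, 0.0]
contact_force: [0.5, -0.2, -0.0]
gripper_width: 0.598
grasp_force: 0.0
```

Call:
{"api": "jog_arm", "payload": {
  "moves": [
    [[0.01,-0.038,0.0],[0,0,-0.11],-0.2],
    [[0.02,-0.076,0.0],[0,0,-0.22],-0.2],
    [[0.03,-0.114,0.0],[0,0,-0.33],-0.2],
    [[0.04,-0.152,0.0],[0,0,-0.44],-0.2],
    [[0.05,-0.19,0.0],[0,0,-0.55],-0.2],
    [[0.06,-0.228,0.0],[0,0,-0.66],-0.2],
    [[0.065,-0.266,0.0],[0,0,-0.77],-0.2],
    [[0.07,-0.304,0.0],[0,0,-0.88],-0.2],
    [[0.07,-0.342,0.0],[0,0,-0.99],-0.2],
    [[0.07,-0.38,0.0],[0,0,-1.1],-0.2]
  ]
}}

```text
t: 1.77
eef_pos: [503.1, -35.1, 248.2]
tcp_rot: [-0.0, 0.948, 0.317, -0.0]
contact_force: [0.6, -1.1, -0.3]
gripper_width: 0.603
grasp_force: 0.0
```

Call:
{"api": "jog_arm", "payload": {
  "moves": [
    [[0,-0.035,0.0],[0,0,-0.08],-0.2],
    [[0,-0.07,0.0],[0,0,-0.16],-0.2],
    [[0,-0.105,0.0],[0,0,-0.24],-0.2],
    [[0,-0.14,0.0],[0,0,-0.32],-0.2],
    [[-0.01,-0.175,-0.02],[0,0,-0.4],-0.2],
    [[-0.02,-0.21,-0.05],[0,0,-0.47],-0.2],
    [[-0.02,-0.24,-0.08],[0,0,-0.47],-0.2],
    [[-0.02,-0.257,-0.11],[0,0,-0.47],-0.2],
    [[-0.02,-0.257,-0.13],[0,0,-0.47],-0.2],
    [[-0.02,-0.257,-0.13],[0,0,-0.47],-0.2]
  ]
}}

```text
t: 2.6
eef_pos: [480.1, -290.0, 113.9]
tcp_rot: [-0.002, 0.996, 0.089, -0.004]
contact_force: [-0.3, 1.3, -0.3]
gripper_width: 0.596
grasp_force: 0.0
```

Call:
{"api": "jog_arm", "payload": {
  "moves": [
    [[0,0,-0.02],[0,0,0],-0.2],
    [[0,0,-0.04],[0,0,0],-0.2],
    [[0,0,-0.06],[0,0,0],-0.2],
    [[0,0,-0.075],[0,0,0],-0.2],
    [[0,0,-0.085],[0,0,0],-0.2],
    [[0,0,-0.09],[0,0,0],-0.2],
    [[0,0,-0.092],[0,0,0],-0.2],
    [[0,0,-0.092],[0,0,0],-0.2],
    [[0,0,-0.092],[0,0,0],-0.2],
    [[0,0,-0.092],[0,0,0],-0.2]
  ]
}}

```text
t: 3.43
eef_pos: [484.1, -290.6, 27.3]
tcp_rot: [0.0, 0.996, 0.09, 0.001]
contact_force: [0.0, -0.3, -0.7]
gripper_width: 0.599
grasp_force: 0.0
```

Call:
{"api": "jog_arm", "payload": {
  "moves": [
    [[0,0,-0.003],[0,0,0],-0.2],
    [[0,0,-0.004],[0,0,0],0],
    [[0,0,-0.004],[0,0,0],0.3],
    [[0,0,-0.004],[0,0,0],0.6],
    [[0,0,-0.004],[0,0,0],1],
    [[0,0,-0.004],[0,0,0],1],
    [[0,0,-0.004],[0,0,0],1],
    [[0,0,-0.004],[0,0,0],1],
    [[0,0,-0.004],[0,0,0],1],
    [[0,0,-0.004],[0,0,0],1]
  ]
}}

```text
t: 4.27
eef_pos: [483.6, -290.5, 22.5]
tcp_rot: [0.0, 0.996, 0.09, 0.0]
contact_force: [-0.3, -0.2, 1.9]
gripper_width: 0.271
grasp_force: 59.0
```

Call:
{"api": "jog_arm", "payload": {
  "moves": [
    [[0,0,0.03],[0,0,0],1],
    [[0,0,0.065],[0,0,0],1],
    [[0,0.01,0.1],[0,0,0.1],1],
    [[0,0.035,0.12],[0,0,0.2],1],
    [[0,0.07,0.13],[0,0,0.3],1],
    [[0.01,0.105,0.13],[0,0,0.4],1],
    [[0.01,0.14,0.13],[0,0,0.5],1],
    [[0.02,0.175,0.13],[0,0,0.6],1],
    [[0.02,0.21,0.13],[0,0,0.7],1],
    [[0.02,0.245,0.13],[0,0,0.8],1]
  ]
}}

```text
t: 5.1
eef_pos: [503.2, -43.4, 152.2]
tcp_rot: [-0.0, 0.881, 0.473, -0.0]
contact_force: [0.1, -0.3, -1.4]
gripper_width: 0.274
grasp_force: 59.0
```

Call:
{"api": "jog_arm", "payload": {
  "moves": [
    [[0.002,0.035,0],[0,0,0.1],1],
    [[0.004,0.07,0],[0,0,0.2],1],
    [[0.006,0.105,0],[0,0,0.3],1],
    [[0.008,0.14,0],[0,0,0.4],1],
    [[0.01,0.17,0],[0,0,0.5],1],
    [[0.012,0.195,0],[0,0,0.553],1],
    [[0.014,0.215,0],[0,0,0.553],1],
    [[0.014,0.225,0],[0,0,0.553],1],
    [[0.014,0.225,0],[0,0,0.553],1],
    [[0.014,0.225,0],[0,0,0.553],1]
  ]
}}

```text
t: 5.93
eef_pos: [517.0, 178.8, 151.9]
tcp_rot: [0.0, 0.72, 0.694, -0.001]
contact_force: [-0.2, -1.6, -0.1]
gripper_width: 0.269
grasp_force: 59.0
```

```bash
python3 - <<'E'
from h import *
t=snap("top","t1.png");s=snap("scene","s1.png")
print(readout.observe()['eef_pos'],proj("top",[520.8,260,40]),proj("top",[521,260,156]),proj("scene",[521,260,132]),proj("scene",[521,260,40]))
a=cv2.resize(t[150:250,180:320],None,fx=4,fy=4,interpolation=cv2.INTER_CUBIC)
b=cv2.resize(s[180:280,300:440],None,fx=4,fy=4,interpolation=cv2.INTER_CUBIC)
cv2.imwrite('pics/cropD.png',np.vstack([a[:300],b[:300]]))
E
```

```text
[517.36618224 177.53908611 152.17323793] [210.07438876 202.80445064] [198.44810948 199.54226031] [391.73431023 246.76527237] [386.59899246 269.70793799]
```

View pics/cropD.png

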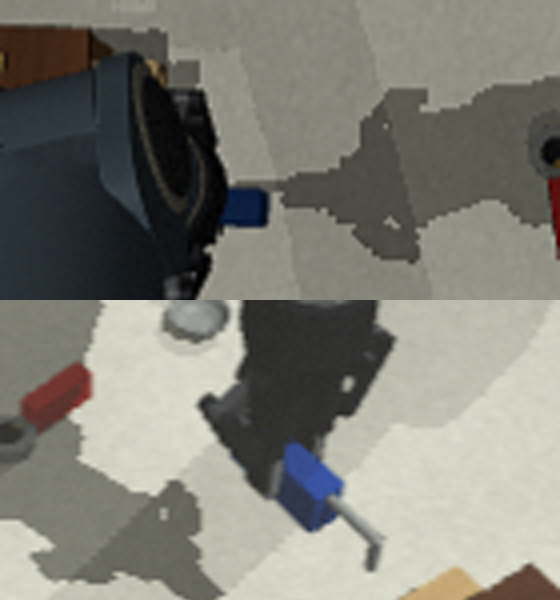

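Call:
{"api": "jog_arm", "payload": {
  "moves": [
    [[0,0.002,-0.02],[0,0,0],1],
    [[0,0.002,-0.04],[0,0,0],1],
    [[0,0.002,-0.06],[0,0,0],1],
    [[0,0.002,-0.075],[0,0,0],1],
    [[0,0.002,-0.083],[0,0,0],1],
    [[0,0.002,-0.088],[0,0,0],1],
    [[0,0.002,-0.092],[0,0,0],1],
    [[0,0.002,-0.096],[0,0,0],1],
    [[0,0.002,-0.098],[0,0,0],1],
    [[0,0.002,-0.098],[0,0,0],1]
  ]
}}

```text
t: 6.87
eef_pos: [517.6, 181.6, 54.5]
tcp_rot: [0.0, 0.72, 0.694, 0.0]
contact_force: [0.0, 0.1, -0.4]
gripper_width: 0.268
grasp_force: 59.0
```

Call:
{"api": "jog_arm", "payload": {
  "moves": [
    [[0,0,-0.004],[0,0,0],1],
    [[0,0,-0.008],[0,0,0],1],
    [[0,0,-0.01],[0,0,0],1],
    [[0,0,-0.01],[0,0,0],1],
    [[0,-0.003,-0.01],[0,0,0],1],
    [[0,-0.006,-0.01],[0,0,0],1],
    [[0,-0.009,-0.01],[0,0,0],1],
    [[0,-0.013,-0.01],[0,0,0],1],
    [[0,-0.017,-0.01],[0,0,0],1],
    [[-0.001,-0.021,-0.01],[0,0,0],1]
  ]
}}

```text
t: 7.7
eef_pos: [517.1, 162.3, 44.6]
tcp_rot: [-0.0, 0.72, 0.694, 0.002]
contact_force: [1.4, 5.4, -3.8]
gripper_width: 0.269
grasp_force: 58.8
```

Call:
{"api": "jog_arm", "payload": {
  "moves": [
    [[0,-0.007,0],[0,0,0],1],
    [[-0.001,-0.017,0],[0,0,0],1],
    [[-0.001,-0.028,0],[0,0,0],1],
    [[-0.002,-0.04,0],[0,0,0],1],
    [[-0.002,-0.052,0],[0,0,0],1],
    [[-0.002,-0.064,0],[0,0,0],1],
    [[-0.003,-0.076,0],[0,0,0],1],
    [[-0.003,-0.088,0],[0,0,0],1],
    [[-0.004,-0.098,0],[0,0,0],1],
    [[-0.004,-0.105,0],[0,0,0],1]
  ]
}}

```text
t: 8.53
eef_pos: [512.4, 55.8, 44.6]
tcp_rot: [-0.0, 0.72, 0.694, 0.001]
contact_force: [-1.1, 5.9, -0.5]
gripper_width: 0.267
grasp_force: 59.2
```

Call:
{"api": "jog_arm", "payload": {
  "moves": [
    [[0,-0.004,0],[0,0,0],1],
    [[0,-0.008,0],[0,0,0],1],
    [[0,-0.012,0],[0,0,0],1],
    [[-0.001,-0.016,0],[0,0,0],1],
    [[-0.001,-0.019,0],[0,0,0],1],
    [[-0.001,-0.022,0],[0,0,0],1],
    [[-0.001,-0.024,0],[0,0,0],1],
    [[-0.001,-0.026,0],[0,0,0],1],
    [[-0.001,-0.028,0],[0,0,0],1],
    [[-0.001,-0.028,0],[0,0,0],1]
  ]
}}

```text
t: 9.37
eef_pos: [511.9, 34.3, 44.3]
tcp_rot: [-0.002, 0.718, 0.696, 0.003]
contact_force: [1.4, 16.9, -2.3]
gripper_width: 0.274
grasp_force: 58.9
```

Call:
{"api": "jog_arm", "payload": {
  "moves": [
    [[0,0.006,0],[0,0,0],1],
    [[0,0.012,0],[0,0,0],1],
    [[0,0.015,0],[0,0,0],1],
    [[0,0.015,0.01],[0,0,0],1],
    [[0,0.015,0.03],[0,0,0],1],
    [[0,0.015,0.06],[0,0,0],1],
    [[0,0.01,0.09],[0,0,0],1],
    [[0,-0.02,0.105],[0,0,-0.1],1],
    [[0,-0.05,0.105],[0,0,-0.2],1],
    [[0,-0.08,0.105],[0,0,-0.3],1]
  ]
}}

```text
t: 10.2
eef_pos: [512.1, -54.4, 151.6]
tcp_rot: [0.001, 0.817, 0.576, 0.002]
contact_force: [-0.5, 1.1, -1.3]
gripper_width: 0.27
grasp_force: 59.2
```

Call:
{"api": "jog_arm", "payload": {
  "moves": [
    [[0,-0.03,0],[0,0,-0.1],1],
    [[-0.003,-0.06,0],[0,0,-0.21],1],
    [[-0.006,-0.09,0],[0,0,-0.32],1],
    [[-0.01,-0.12,0],[0,0,-0.43],1],
    [[-0.014,-0.15,0],[0,0,-0.54],1],
    [[-0.018,-0.18,0],[0,0,-0.65],1],
    [[-0.022,-0.205,0],[0,0,-0.76],1],
    [[-0.026,-0.225,0],[0,0,-0.87],1],
    [[-0.028,-0.238,-0.01],[0,0,-0.97],1],
    [[-0.028,-0.238,-0.03],[0,0,-1.053],1]
  ]
}}

```text
t: 11.03
eef_pos: [482.9, -296.5, 122.3]
tcp_rot: [0.003, 0.996, 0.085, 0.002]
contact_force: [0.3, 0.6, -0.6]
gripper_width: 0.269
grasp_force: 59.2
```

Call:
{"api": "jog_arm", "payload": {
  "moves": [
    [[0,0,-0.02],[0,0,0],1],
    [[0,0,-0.04],[0,0,0],1],
    [[0,0,-0.058],[0,0,0],1],
    [[0,0,-0.07],[0,0,0],1],
    [[0,0,-0.08],[0,0,0],1],
    [[0,0,-0.087],[0,0,0],1],
    [[0,0,-0.091],[0,0,0],1],
    [[0,0,-0.094],[0,0,0],1],
    [[0,0,-0.095],[0,0,0],1],
    [[0,0,-0.096],[0,0,0],1]
  ]
}}

```text
t: 11.87
eef_pos: [483.8, -290.6, 23.8]
tcp_rot: [0.0, 0.996, 0.09, 0.0]
contact_force: [0.3, -0.5, -0.5]
gripper_width: 0.273
grasp_force: 59.2
```

Call:
{"api": "jog_arm", "payload": {
  "moves": [
    [[0,0,-0.001],[0,0,0],1],
    [[0,0,-0.002],[0,0,0],1],
    [[0,0,-0.002],[0,0,0],1],
    [[0,0,-0.002],[0,0,0],0.4],
    [[0,0,-0.002],[0,0,0],0.0],
    [[0,0,-0.002],[0,0,0],-0.2],
    [[0,0,-0.002],[0,0,0],-0.2],
    [[0,0,0.01],[0,0,0],-0.2],
    [[0,0,0.04],[0,0,0],-0.2],
    [[0,0,0.08],[0,0,0],-0.2]
  ]
}}

```text
t: 12.7
eef_pos: [481.7, -289.3, 102.6]
tcp_rot: [-0.001, 0.996, 0.09, -0.003]
contact_force: [1.6, 0.1, -0.1]
gripper_width: 0.605
grasp_force: 0.0
```

```bash
python3 - <<'E'
from h import *
print(readout.observe()['eef_pos'])
t=snap("top","t2.png");s=snap("scene","s2.png")
a=cv2.resize(t[145:250,140:300],None,fx=5,fy=5,interpolation=cv2.INTER_CUBIC); cv2.imwrite('pics/cropE.png',a)
E
```

```text
[ 481.71342944 -289.27039994  102.60924845]
```

View pics/cropE.png

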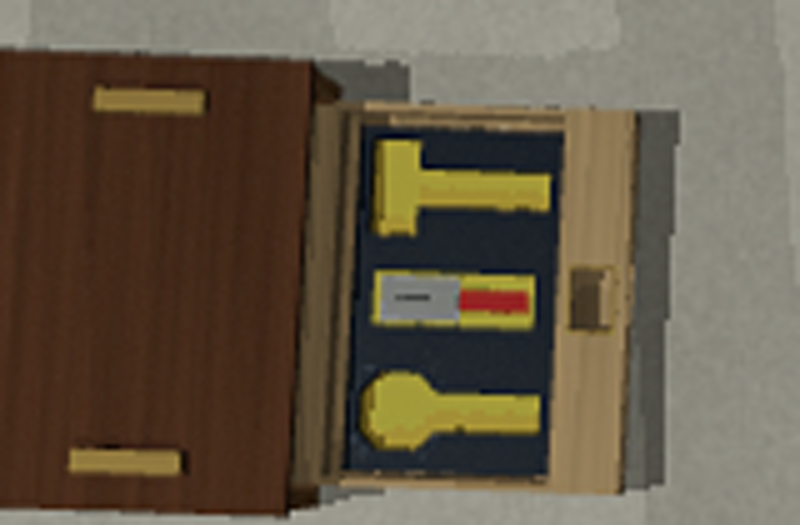

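```bash
cat > y.py <<'E'
from h import *
def model():
    X,Y=np.meshgrid(np.arange(-70,70,.5),np.arange(-40,40,.5))
    T=((abs(Y)<11)&(X>-62)&(X<16))|((abs(Y)<28)&(X>14)&(X<42))
    O=((abs(Y)<11)&(X>-46)&(X<36))|(np.hypot(X-36,Y)<22)
    return [(m.sum()*.25,X[m].mean()) for m in(T,O)]
print(model())
def yel(n,f,roi,z=31):
    im=cv2.imread('pics/'+f); k=6
    x0,y0,x1,y1=roi; big=cv2.resize(im[y0:y1,x0:x1],None,fx=k,fy=k,interpolation=cv2.INTER_LINEAR)
    h=cv2.cvtColor(big,cv2.COLOR_BGR2HSV); m=cv2.inRange(h,np.array([22,130,70]),np.array([34,255,255]))
    nn,L,st,ce=cv2.connectedComponentsWithStats(m)
    for i in range(1,nn):
        if st[i,4]<2000: continue
        p=np.argwhere(L==i)[:,::-1]
        W=np.array([ray(n,x0+(u+.5)/k-.5,y0+(v+.5)/k-.5,z)[:2] for u,v in p[::3]],np.float32)
        A=st[i,4]/k/k; C=W.mean(0); w,V=np.linalg.eigh(np.cov((W-C).T)); d=V[:,1]
        print(n,'area px',round(A,1),'C',C.round(1),'axis',round(np.degrees(np.arctan2(d[1],d[0])),1),'minrect',[np.round(q,1) for q in cv2.minAreaRect(W)])
yel("top","t2.png",[205,165,255,240])
E
python3 y.py
python3 - <<'E'
import cv2,sys
sys.path.insert(0,'.')
from h import *
im=cv2.imread('pics/s2.png'); cv2.imwrite('pics/cropF.png',cv2.resize(im[170:320,270:450],None,fx=4,fy=4,interpolation=cv2.INTER_CUBIC))
E
```

```text
[(np.float64(3160.25), np.float64(1.2427814255201328)), (np.float64(2823.25), np.float64(12.243070928894005))]
top area px 364.0 C [580.7 210.3] axis 87.5 minrect [array([581.2, 200. ]), array([101.2,  55.4]), np.float64(89.6)]
top area px 87.4 C [515.  178.7] axis 85.1 minrect [array([514.9, 179.8]), array([43.4, 31.1]), np.float64(88.7)]
top area px 356.7 C [451.3 211.9] axis 87.6 minrect [array([451.4, 205.1]), array([100.8,  44.3]), np.float64(88.2)]
```

View pics/cropF.png

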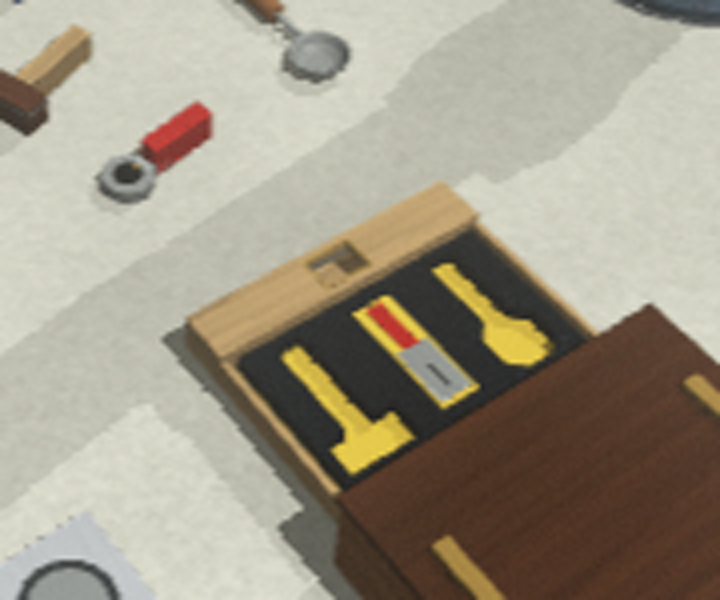

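```bash
cat >> y.py <<'E'
print('scene'); yel("scene","s2.png",[330,225,420,295])
E
python3 y.py|sed -n '/scene/,$p'; python3 - <<'E'
from h import *
im=cv2.imread('pics/s2.png'); hsv=cv2.cvtColor(im,cv2.COLOR_BGR2HSV)
m=cv2.inRange(hsv,np.array([105,120,40]),np.array([125,255,255])); z=0*m; z[120:190,255:300]=m[120:190,255:300]
p=np.argwhere(z)[:,::-1]; print('hook scene',len(p),p.mean(0), proj("scene",[483.6,-290.5,17]))
im=cv2.imread('pics/s1.png')
E
```

```text
scene
scene area px 257.3 C [456.  222.1] axis 87.9 minrect [array([454.7, 212.1]), array([98.3, 38.7]), np.float64(86.1)]
scene area px 337.6 C [584.8 220.2] axis 87.4 minrect [array([583.2, 206.7]), array([99.2, 52.2]), np.float64(86.2)]
hook scene 195 [280.58974359 159.3025641 ] [279.80245724 159.32364508]
```

Call:
{"api": "jog_arm", "payload": {
  "moves": [
    [[0.02,0.03,0],[0,0,0.06],-0.2],
    [[0.04,0.06,0],[0,0,0.122],-0.2],
    [[0.06,0.09,0],[0,0,0.122],-0.2],
    [[0.082,0.118,0],[0,0,0.122],-0.2],
    [[0.082,0.118,-0.02],[0,0,0.122],-0.2],
    [[0.082,0.118,-0.04],[0,0,0.122],-0.2],
    [[0.082,0.118,-0.055],[0,0,0.122],-0.2],
    [[0.082,0.118,-0.065],[0,0,0.122],-0.2],
    [[0.082,0.118,-0.07],[0,0,0.122],-0.2],
    [[0.082,0.118,-0.0725],[0,0,0.122],-0.2]
  ]
}}

```text
t: 13.63
eef_pos: [565.2, -172.5, 30.5]
tcp_rot: [-0.0, 0.989, 0.151, -0.0]
contact_force: [0.2, -0.8, -0.3]
gripper_width: 0.602
grasp_force: 0.0
```

Call:
{"api": "jog_arm", "payload": {
  "moves": [
    [[0,0,0],[0,0,0],-0.2],
    [[0,0,0],[0,0,0],0.2],
    [[0,0,0],[0,0,0],0.6],
    [[0,0,0],[0,0,0],1],
    [[0,0,0],[0,0,0],1],
    [[0,0,0],[0,0,0],1],
    [[0,0,0],[0,0,0],1],
    [[0,0,0],[0,0,0],1],
    [[0,0,0],[0,0,0],1],
    [[0,0,0],[0,0,0],1]
  ]
}}

```text
t: 14.47
eef_pos: [566.0, -172.6, 31.8]
tcp_rot: [0.0, 0.989, 0.151, 0.001]
contact_force: [-0.7, -0.6, 5.6]
gripper_width: 0.193
grasp_force: 61.0
```

```bash
cat > cut.py <<'E'
from h import *
X,Y=np.meshgrid(np.arange(-75,75,.25),np.arange(-45,45,.25))
Tm=lambda X,Y:((abs(Y)<11)&(X>-62)&(X<16))|((abs(Y)<28)&(X>14)&(X<42))
Om=lambda X,Y:((abs(Y)<11)&(X>-46)&(X<36))|(np.hypot(X-36,Y)<22)
th=np.radians(87.8);u=np.array([np.cos(th),np.sin(th)]);v=np.array([-u[1],u[0]])
for n,f,c,nom in(("top",Tm,[580.7,210.3],[581,211]),("top",Om,[451.3,211.9],[451,200]),("scene",Tm,[584.8,220.2],[581,211]),("scene",Om,[456,222.1],[451,200])):
    cam0=cam(n)[1]; s=(cam0[:2]-nom)/(cam0[2]-20)*11
    a,b=s@u,s@v; m=f(X,Y)&f(X-a,Y-b)
    o=np.array(c)-X[m].mean()*u-Y[m].mean()*v
    print(n,'s',s.round(1),'origin',o.round(1),'area',m.sum()/16)
E
python3 cut.py
```

```text
top s [-1.3 -2.3] origin [581.3 210.2] area 2950.875
top s [-0.1 -2.2] origin [450.9 201.3] area 2744.8125
scene s [5.7 5.3] origin [581.7 215.2] area 2384.6875
scene s [7.4 5.5] origin [451.8 205.1] area 2028.0
```

Call:
{"api": "jog_arm", "payload": {
  "moves": [
    [[0,0,0.02],[0,0,0],1],
    [[0,0,0.05],[0,0,0],1],
    [[0,0.01,0.08],[0,0,0.06],1],
    [[0,0.03,0.09],[0,0,0.16],1],
    [[0,0.06,0.09],[0,0,0.27],1],
    [[0,0.095,0.09],[0,0,0.38],1],
    [[0,0.13,0.09],[0,0,0.49],1],
    [[0,0.165,0.09],[0,0,0.6],1],
    [[0,0.2,0.09],[0,0,0.71],1],
    [[0,0.235,0.09],[0,0,0.82],1]
  ]
}}

```text
t: 15.3
eef_pos: [564.9, 64.4, 120.8]
tcp_rot: [-0.0, 0.845, 0.535, -0.0]
contact_force: [-0.5, -0.3, -1.4]
gripper_width: 0.188
grasp_force: 60.1
```

Call:
{"api": "jog_arm", "payload": {
  "moves": [
    [[0.004,0.035,0],[0,0,0.11],1],
    [[0.008,0.07,0],[0,0,0.21],1],
    [[0.012,0.1,0],[0,0,0.31],1],
    [[0.016,0.125,0],[0,0,0.39],1],
    [[0.016,0.141,-0.005],[0,0,0.41],1],
    [[0.016,0.149,-0.015],[0,0,0.41],1],
    [[0.016,0.149,-0.025],[0,0,0.41],1],
    [[0.016,0.149,-0.03],[0,0,0.41],1],
    [[0.016,0.149,-0.03],[0,0,0.41],1],
    [[0.016,0.149,-0.03],[0,0,0.41],1]
  ]
}}

```text
t: 16.13
eef_pos: [581.3, 209.1, 90.1]
tcp_rot: [0.0, 0.722, 0.692, -0.001]
contact_force: [0.7, -0.9, -0.7]
gripper_width: 0.192
grasp_force: 60.1
```

```bash
python3 - <<'E'
from h import *
o=readout.observe(); print(o['eef_pos'],o['tcp_rot'])
s=snap("scene","s3.png")
a=cv2.resize(s[195:295,310:430],None,fx=6,fy=6,interpolation=cv2.INTER_CUBIC); cv2.imwrite('pics/cropG.png',a)
E
```

```text
[581.28112944 209.05710282  90.06795365] [ 2.53641377e-04  7.21693707e-01  6.92211502e-01 -1.16866228e-03]
```

View pics/cropG.png

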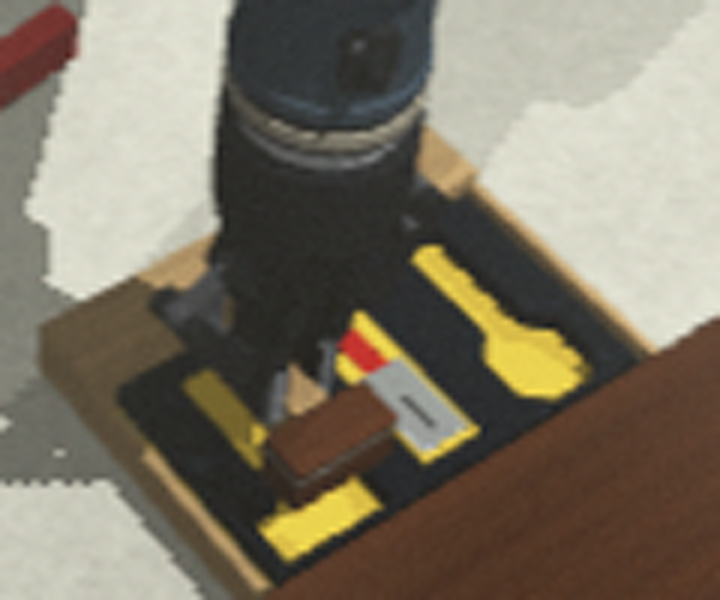

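```bash
python3 - <<'E'
from h import *
im=cv2.imread('pics/s3.png'); k=6; x0,y0=345,250
big=cv2.resize(im[250:285,345:385],None,fx=k,fy=k,interpolation=cv2.INTER_LINEAR)
hsv=cv2.cvtColor(big,cv2.COLOR_BGR2HSV)
for u,v in((330,430),(320,490),(385,425)): # crop G coords
    x,y=310+u//6,195+v//6; print(cv2.cvtColor(im[y:y+1,x:x+1],cv2.COLOR_BGR2HSV)[0,0])
th=np.radians(87.8);u=np.array([np.cos(th),np.sin(th)]);v=np.array([-u[1],u[0]])
T=np.array([581.28,209.06])+2*u
P=[T+a*u+b*v for a,b in((16,-26),(16,26),(40,26),(40,-26))]
pr=np.array([proj("scene",[*p,z]) for z in (86.3,58.3) for p in P]); print('pred cropG',((pr+.5-[310,195])*6).round(0).tolist())
m=cv2.inRange(hsv,np.array([0,60,52]),np.array([14,255,255]))
n,L,st,ce=cv2.connectedComponentsWithStats(m); 
for i in range(1,n):
    if st[i,4]>800:
        p=np.argwhere(L==i)[:,::-1]; W=np.array([ray("scene",x0+(a+.5)/k-.5,y0+(b+.5)/k-.5,86.3)[:2] for a,b in p],np.float32)
        print(st[i],[np.round(q,1) for q in cv2.minAreaRect(W)],W.mean(0),'expected',T+28*u)
E
```

```text
[ 11 135  96]
[ 12 108  66]
[ 11 137  97]
pred cropG [[260.0, 433.0], [361.0, 374.0], [399.0, 414.0], [298.0, 475.0], [255.0, 474.0], [354.0, 415.0], [391.0, 455.0], [292.0, 515.0]]
[ 125    0   57   46 1361] [array([548.9, 219. ]), array([25.2, 14.9]), np.float64(88.4)] [548.3271  219.69055] expected [582.43163427 239.03788749]
[  57   52  130  125 8747] [array([588.4, 246.1]), array([36.9, 60.9]), np.float64(86.7)] [586.28296 246.0328 ] expected [582.43163427 239.03788749]
[ 148  150   92   60 3009] [array([586.7, 296.1]), array([21.4, 47.1]), np.float64(87.9)] [585.3851 293.0066] expected [582.43163427 239.03788749]
```

```bash
python3 - <<'E'
from h import *
im=cv2.imread('pics/s3.png'); k=6; x0,y0=345,250
big=cv2.resize(im[250:285,345:385],None,fx=k,fy=k,interpolation=cv2.INTER_LINEAR)
hsv=cv2.cvtColor(big,cv2.COLOR_BGR2HSV)
for th in (75,82,88):
    m=cv2.inRange(hsv,np.array([5,110,th]),np.array([14,175,115])); m[:,:]=cv2.morphologyEx(m,cv2.MORPH_OPEN,np.ones((7,7)))
    n,L,st,ce=cv2.connectedComponentsWithStats(m)
    for i in range(1,n):
        if 1500<st[i,4]:
            p=np.argwhere(L==i)[:,::-1]; W=np.array([ray("scene",x0+(a+.5)/k-.5,y0+(b+.5)/k-.5,86.3)[:2] for a,b in p],np.float32)
            print(th,st[i],[np.round(q,1) for q in cv2.minAreaRect(W)],W.mean(0).round(1))
print(hsv[::12,::12,2])
E
```

```text
75 [  62   56  119   89 5681] [array([583.7, 241.2]), array([24. , 49.2]), np.float64(86.7)] [584.  241.4]
75 [ 152  155   88   55 2601] [array([586.9, 296.9]), array([19.8, 44.3]), np.float64(87.6)] [585.2 294. ]
82 [  66   56  115   88 5470] [array([583.3, 241.2]), array([23.9, 48.3]), np.float64(86.9)] [583.3 241.7]
82 [ 155  157   85   53 2428] [array([586.7, 297.2]), array([19.2, 42.7]), np.float64(87.5)] [585.1 294.4]
88 [  79   56  102   86 4711] [array([583. , 241.3]), array([23.5, 47.7]), np.float64(87.1)] [581.3 242.6]
[[ 48  61  43  44  41  41  41  46  41  40  40  67 190 232 208  65  47  47
   48  48]
 [ 46  46  47  45  42  40  42  43  40  54  70 139 195 211 233 177  57  46
   46  47]
 [ 46  45  46  46  45  43  45  42  40  44  88 174 197 197 204 228 162  57
   48  47]
 [ 55  46  45  45  43  43  48 103  43  55  91 217 214 195 185 165 166 154
   55  45]
 [109  65  46  45  41  53  95 152 124  69  74 120 207 159 159 158 160 166
  135  47]
 [117 111  63  42  43  66 102 157 167 161  71  69  96  99 142 160 159 161
  167 135]
 [115 116 108  55  44  74 110 169 173 143  92  94  95  
[... 265 characters left out ...]
 143 172
  159 166]
 [ 40  39  66 135 107  62  80  91  93  97  99  91  79  73  65  55  53 152
  199 205]
 [ 42  40  41  74 113  53  61  89  97  93  85  76  67  61  54  43  44  54
  128  59]
 [ 42  39  39  41  48  50  54  66  81  84  71  63  85  44  41  43  44  44
   43  42]
 [ 40  38  40  40  40  45  49  59  69  66  78 154 200  93  38  42  44  44
   39  54]
 [ 39  40  40  38  39  38  61  55  64 139 228 233 220 204  82  39  42  49
   76  90]
 [ 48  40  40  38  38  46 122 132 202 234 235 234 227 201  98  42  64  89
   90  89]
 [138  59  41  38  72 157 229 234 234 234 234 234 160  55  52  79  90  91
   87  87]
 [167 153  56  42  71 218 229 234 235 234 172  93  46  75  91  91  89  86
   85  82]]
```

Call:
{"api": "jog_arm", "payload": {
  "moves": [
    [[0,0.0015,-0.008],[0,0,0],1],
    [[0,0.0015,-0.016],[0,0,0],1],
    [[0,0.0015,-0.022],[0,0,0],1],
    [[0,0.0015,-0.026],[0,0,0],1],
    [[0,0.0015,-0.028],[0,0,0],1],
    [[0,0.0015,-0.029],[0,0,0],1],
    [[0,0.0015,-0.03],[0,0,0],1],
    [[0,0.0015,-0.031],[0,0,0],1],
    [[0,0.0015,-0.031],[0,0,0],1],
    [[0,0.0015,-0.031],[0,0,0],1]
  ]
}}

```text
t: 17.02
eef_pos: [581.3, 212.7, 61.3]
tcp_rot: [-0.0, 0.72, 0.694, -0.0]
contact_force: [-4.3, -3.0, 8.7]
gripper_width: 0.189
grasp_force: 61.5
```

Call:
{"api": "jog_arm", "payload": {
  "moves": [
    [[-0.0003,-0.0003,0],[0,0,0],1],
    [[-0.0006,-0.0006,0],[0,0,0],1],
    [[-0.001,-0.001,0],[0,0,0],1],
    [[-0.001,-0.001,0],[0,0,0],1],
    [[-0.001,-0.001,0],[0,0,0],1],
    [[-0.001,-0.001,-0.001],[0,0,0],1],
    [[-0.001,-0.001,-0.001],[0,0,0],1],
    [[-0.001,-0.001,-0.001],[0,0,0],1],
    [[-0.001,-0.001,-0.001],[0,0,0],1],
    [[-0.001,-0.001,-0.001],[0,0,0],1]
  ]
}}

```text
t: 17.85
eef_pos: [581.2, 212.5, 61.0]
tcp_rot: [-0.0, 0.72, 0.694, 0.001]
contact_force: [-3.4, -1.8, 10.4]
gripper_width: 0.193
grasp_force: 61.7
```

Call:
{"api": "jog_arm", "payload": {
  "moves": [
    [[0,0,0.003],[0,0,0],1],
    [[-0.001,-0.003,0.003],[0,0,0],1],
    [[-0.001,-0.003,0.003],[0,0,0],1],
    [[-0.001,-0.0025,0.002],[0,0,0],1],
    [[-0.001,-0.002,0.001],[0,0,0],1],
    [[-0.001,-0.0015,0.0],[0,0,0],1],
    [[-0.001,-0.0015,-0.001],[0,0,0],1],
    [[-0.001,-0.0015,-0.002],[0,0,0],1],
    [[-0.001,-0.0015,-0.002],[0,0,0],1],
    [[-0.001,-0.0015,-0.002],[0,0,0],1]
  ]
}}

```text
t: 18.68
eef_pos: [579.6, 210.7, 56.7]
tcp_rot: [0.0, 0.72, 0.694, 0.0]
contact_force: [0.6, 0.1, -2.5]
gripper_width: 0.191
grasp_force: 60.0
```

Call:
{"api": "jog_arm", "payload": {
  "moves": [
    [[0,0,-0.001],[0,0,0],1],
    [[0,0,-0.002],[0,0,0],1],
    [[0,0,-0.003],[0,0,0],1],
    [[0,0,-0.004],[0,0,0],1],
    [[0,0,-0.005],[0,0,0],1],
    [[0,0,-0.005],[0,0,0],1],
    [[0,0,-0.0055],[0,0,0],1],
    [[0,0,-0.006],[0,0,0],1],
    [[0,0,-0.006],[0,0,0],1],
    [[0,0,-0.006],[0,0,0],1]
  ]
}}

```text
t: 19.52
eef_pos: [579.7, 210.7, 51.6]
tcp_rot: [-0.0, 0.72, 0.694, 0.0]
contact_force: [-0.7, -0.6, 5.8]
gripper_width: 0.196
grasp_force: 60.9
```

Call:
{"api": "jog_arm", "payload": {
  "moves": [
    [[0,0,0],[0,0,0],0.5],
    [[0,0,0],[0,0,0],0.2],
    [[0,0,0],[0,0,0],0.1],
    [[0,0,0],[0,0,0],0.1],
    [[0,0,0.005],[0,0,0],0.1],
    [[0,0,0.02],[0,0,0],0.1],
    [[0,0,0.05],[0,0,0],0.1],
    [[0,-0.01,0.08],[0,0,-0.08],-0.1],
    [[-0.005,-0.035,0.09],[0,0,-0.19],-0.2],
    [[-0.01,-0.065,0.09],[0,0,-0.3],-0.2]
  ]
}}

```text
t: 20.35
eef_pos: [571.6, 147.8, 144.5]
tcp_rot: [0.0, 0.816, 0.578, 0.004]
contact_force: [0.8, -0.8, -0.8]
gripper_width: 0.597
grasp_force: 0.0
```

Call:
{"api": "jog_arm", "payload": {
  "moves": [
    [[-0.005,-0.025,0],[0,0,-0.11],-0.2],
    [[-0.01,-0.05,0],[0,0,-0.22],-0.2],
    [[-0.015,-0.075,0],[0,0,-0.33],-0.2],
    [[-0.02,-0.1,0],[0,0,-0.44],-0.2],
    [[-0.025,-0.12,0],[0,0,-0.55],-0.2],
    [[-0.03,-0.14,0],[0,0,-0.66],-0.2],
    [[-0.034,-0.16,0],[0,0,-0.77],-0.2],
    [[-0.037,-0.18,0],[0,0,-0.88],-0.2],
    [[-0.039,-0.192,0],[0,0,-0.99],-0.2],
    [[-0.039,-0.201,-0.01],[0,0,-1.11],-0.2]
  ]
}}

```text
t: 21.18
eef_pos: [531.2, -57.3, 132.6]
tcp_rot: [-0.0, 0.998, 0.057, 0.002]
contact_force: [0.8, 0.4, 0.4]
gripper_width: 0.596
grasp_force: 0.0
```

```bash
python3 - <<'E'
from h import *
o=readout.observe(); print(o['eef_pos'],o['tcp_rot'])
t=snap("top","t4.png");s=snap("scene","s4.png")
a=cv2.resize(t[150:245,190:350],None,fx=4,fy=4,interpolation=cv2.INTER_CUBIC)
b=cv2.resize(s[185:290,290:450],None,fx=4,fy=4,interpolation=cv2.INTER_CUBIC)
cv2.imwrite('pics/cropH.png',np.vstack([a[:300],b[:300]]))
E
```

```text
[531.16710108 -57.32511403 132.63171167] [-3.96603311e-05  9.98349383e-01  5.74002562e-02  1.92847269e-03]
```

View pics/cropH.png

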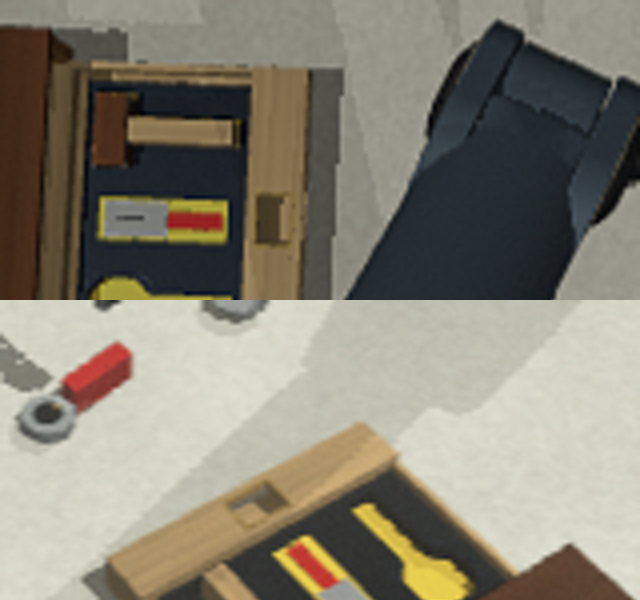

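Call:
{"api": "jog_arm", "payload": {
  "moves": [
    [[0,0,-0.02],[0,0,0],-0.2],
    [[0,0,-0.04],[0,0,0],-0.2],
    [[0,0,-0.06],[0,0,0],-0.2],
    [[0,0,-0.078],[0,0,0],-0.2],
    [[0,0,-0.09],[0,0,0],-0.2],
    [[0,0,-0.096],[0,0,0],-0.2],
    [[0,0,-0.1],[0,0,0],-0.2],
    [[0,0,-0.1],[0,0,0],-0.2],
    [[0,0,-0.1],[0,0,0],0.2],
    [[0,0,-0.1],[0,0,0],0.6]
  ]
}}

```text
t: 22.12
eef_pos: [531.2, -55.3, 31.7]
tcp_rot: [0.0, 0.998, 0.062, 0.001]
contact_force: [0.1, 0.1, -0.7]
gripper_width: 0.326
grasp_force: 0.0
```

Call:
{"api": "jog_arm", "payload": {
  "moves": [
    [[0,0,0],[0,0,0],1],
    [[0,0,0],[0,0,0],1],
    [[0,0,0],[0,0,0],1],
    [[0,0,0],[0,0,0],1],
    [[0,0,0],[0,0,0],1],
    [[0,0,0],[0,0,0],1],
    [[0,0,0],[0,0,0],1],
    [[0,0,0],[0,0,0],1],
    [[0,0,0],[0,0,0],1],
    [[0,0,0],[0,0,0],1]
  ]
}}

```text
t: 22.95
eef_pos: [531.2, -55.4, 31.9]
tcp_rot: [-0.0, 0.998, 0.061, 0.001]
contact_force: [-1.2, 0.5, 6.2]
gripper_width: 0.194
grasp_force: 60.1
```

Call:
{"api": "jog_arm", "payload": {
  "moves": [
    [[0,0,0.02],[0,0,0],1],
    [[0,0,0.05],[0,0,0],1],
    [[0,0.01,0.08],[0,0,0.1],1],
    [[-0.01,0.03,0.09],[0,0,0.21],1],
    [[-0.02,0.055,0.09],[0,0,0.32],1],
    [[-0.03,0.08,0.09],[0,0,0.43],1],
    [[-0.04,0.105,0.09],[0,0,0.54],1],
    [[-0.05,0.13,0.09],[0,0,0.65],1],
    [[-0.06,0.155,0.09],[0,0,0.76],1],
    [[-0.07,0.18,0.09],[0,0,0.87],1]
  ]
}}

```text
t: 23.78
eef_pos: [459.6, 125.8, 121.0]
tcp_rot: [-0.0, 0.878, 0.479, 0.0]
contact_force: [-0.0, 0.1, -0.1]
gripper_width: 0.195
grasp_force: 59.2
```

Call:
{"api": "jog_arm", "payload": {
  "moves": [
    [[-0.005,0.025,0],[0,0,0.11],1],
    [[-0.0105,0.05,0],[0,0,0.22],1],
    [[-0.0105,0.065,0],[0,0,0.33],1],
    [[-0.0105,0.075,-0.01],[0,0,0.44],1],
    [[-0.0105,0.078,-0.025],[0,0,0.54],1],
    [[-0.0105,0.078,-0.035],[0,0,0.54],1],
    [[-0.0105,0.078,-0.045],[0,0,0.54],1],
    [[-0.0105,0.078,-0.05],[0,0,0.54],1],
    [[-0.0105,0.078,-0.052],[0,0,0.54],1],
    [[-0.0105,0.078,-0.052],[0,0,0.54],1]
  ]
}}

```text
t: 24.62
eef_pos: [449.9, 201.9, 68.4]
tcp_rot: [0.0, 0.721, 0.693, -0.001]
contact_force: [-0.6, -0.1, -1.0]
gripper_width: 0.192
grasp_force: 59.2
```

```bash
python3 - <<'E'
from h import *
s=snap("scene","s5.png"); o=readout.observe(); print(o['eef_pos'],o['tcp_rot'],o['contact_force'])
# steel ring of the held opener vs yellow of the cut-out: compare with predicted points
T=o['eef_pos'][:2]; th=np.radians(87.8);u=np.array([np.cos(th),np.sin(th)]);v=np.array([-u[1],u[0]])
z=o['eef_pos'][2]-31.8
O=T-.9*u; print('underside',z,'origin',O)
q=np.array([proj("scene",[*(O+36*u+20*(np.cos(a)*u+np.sin(a)*v)),z+12]) for a in np.arange(0,6.28,.785)]); print(q.round(1).tolist(),q.mean(0))
x0,y0=int(q.mean(0)[0])-14,int(q.mean(0)[1])-12
c=cv2.cvtColor(s[y0:y0+24,x0:x0+28],cv2.COLOR_BGR2HSV); print(x0,y0); 
for r in c: print(' '.join('Y' if 20<p[0]<35 and p[1]>110 and p[2]>70 else 'S' if p[1]<45 and p[2]>85 else 'r' if (p[0]<8 or p[0]>172) and p[1]>130 else 'k' if p[2]<55 else '.' for p in r))
E
```

```text
[450.20104288 202.19345138  68.87325225] [ 1.56865164e-04  7.20993168e-01  6.92942150e-01 -6.22064625e-05] [ 0.96155265 -0.3390384  -1.0515363 ]
underside 37.0732522515881 origin [450.16649385 201.29411475]
[[405.6, 253.9], [408.0, 249.9], [405.9, 245.4], [400.5, 242.9], [395.1, 243.8], [392.6, 247.6], [394.6, 252.2], [400.0, 254.8]] [400.28569754 248.80128422]
386 236
k k k k k k . . . . k k . S . . S S S S S S S S S S S S
k k k k k . S S r r r k . S . . . S S S S S S S S S S S
k k k k k . S . r r r r S S . . . . S S S S S S S S S S
k k k k . . S . r r r r r . . . . . . S S S S S S S S S
k k k k k . S r r r r r r k k . . . . . S S S S S S S S
. k k k . S S r r r r r r k k k . . . . . S S S S S S S
. . k k . S S r r r r r . k k k k . . . . . . S S S S S
Y . . . . S S r r r r . S . . k k k . . . . . . S S S S
Y Y . . . . . r r r S S S S S S S S k . . . . . . S S S
Y Y Y . . . . . S S S S S S S S S S S S . . . . . . S S
k Y Y Y . . . S S S S S . . . . S S S S S . . . . . . S
k k Y Y Y . . S S S S S . . . k k . S S S S . . . . . .
k k . Y Y Y . S S S S . k k k k k k . S S S . . . . . .
k k k . Y Y Y S S S S . k k k k k k k S S S S k k . . .
k k k k . Y Y S S S S S k k k k k k k S S S S . k . . .
k k k k k Y Y . S S S S . k k k k k . S S S S . k k . .
k k k k k Y Y . S S S S S S . k k . S S S S S k k k k k
k k k k . Y Y Y . . S S S S S S S S S S S S . k k k k k
k k k k . Y Y Y . . . S S S S S S S S S S . k k k k k k
k k k k k Y Y Y Y . . . . S S S S S S S S . k k k k k k
k k k k k k Y Y Y Y . . . . S S S S S S . Y Y k k k k k
k k k k k k k Y Y Y Y . S . . S S S . Y Y Y . k k k k .
k k k k k k k k Y Y Y Y Y Y Y Y Y Y Y Y Y Y . k k k . .
k k k k k k k k k Y Y Y Y Y Y Y Y Y Y Y . k k k . . . .
```

Call:
{"api": "jog_arm", "payload": {
  "moves": [
    [[0,0.0008,-0.002],[0,0,0],1],
    [[0,0.0008,-0.004],[0,0,0],1],
    [[0,0.0008,-0.006],[0,0,0],1],
    [[0,0.0008,-0.007],[0,0,0],1],
    [[0,0.0008,-0.008],[0,0,0],1],
    [[0,0.0008,-0.009],[0,0,0],1],
    [[0,0.0008,-0.01],[0,0,0],1],
    [[0,0.0008,-0.011],[0,0,0],1],
    [[0,0.0008,-0.011],[0,0,0],1],
    [[0,0.0008,-0.011],[0,0,0],1]
  ]
}}

```text
t: 25.5
eef_pos: [450.0, 203.5, 57.8]
tcp_rot: [0.0, 0.72, 0.694, -0.0]
contact_force: [0.6, -0.5, 0.0]
gripper_width: 0.194
grasp_force: 59.2
```

Already inside the cut-out with no contact; lower to the floor.

Call:
{"api": "jog_arm", "payload": {
  "moves": [
    [[0,0,-0.001],[0,0,0],1],
    [[0,0,-0.002],[0,0,0],1],
    [[0,0,-0.003],[0,0,0],1],
    [[0,0,-0.004],[0,0,0],1],
    [[0,0,-0.005],[0,0,0],1],
    [[0,0,-0.0055],[0,0,0],1],
    [[0,0,-0.006],[0,0,0],1],
    [[0,0,-0.0065],[0,0,0],1],
    [[0,0,-0.0065],[0,0,0],1],
    [[0,0,-0.0065],[0,0,0],1]
  ]
}}

```text
t: 26.33
eef_pos: [450.0, 203.5, 51.7]
tcp_rot: [-0.0, 0.72, 0.694, 0.0]
contact_force: [-1.4, -0.8, 5.1]
gripper_width: 0.194
grasp_force: 59.9
```

Call:
{"api": "jog_arm", "payload": {
  "moves": [
    [[0,0,0],[0,0,0],0.5],
    [[0,0,0],[0,0,0],0.2],
    [[0,0,0],[0,0,0],0.1],
    [[0,0,0],[0,0,0],0.1],
    [[0,0,0.005],[0,0,0],0.1],
    [[0,0,0.02],[0,0,0],0.1],
    [[0,0,0.05],[0,0,0],0.1],
    [[0,-0.01,0.08],[0,0,0],0.1],
    [[0,-0.04,0.11],[0,0,0],0.1],
    [[0,-0.08,0.14],[0,0,0],0.1]
  ]
}}

```text
t: 27.17
eef_pos: [450.5, 131.6, 188.0]
tcp_rot: [0.0, 0.719, 0.695, 0.001]
contact_force: [1.8, 0.6, 0.3]
gripper_width: 0.449
grasp_force: 0.0
```

Call:
{"api": "jog_arm", "payload": {
  "moves": [
    [[0,-0.035,0],[0,0,0],0],
    [[0,-0.07,0],[0,0,0],0],
    [[0,-0.105,0],[0,0,0],0],
    [[0,-0.14,0],[0,0,0],0],
    [[0,-0.175,0],[0,0,0],0],
    [[0,-0.2,0],[0,0,0],0],
    [[0,-0.2,0],[0,0,0],0],
    [[0,-0.2,0],[0,0,0],0],
    [[0,-0.2,0],[0,0,0],0],
    [[0,-0.2,0],[0,0,0],0]
  ]
}}

```text
t: 28.0
eef_pos: [450.1, -67.9, 185.8]
tcp_rot: [-0.0, 0.72, 0.694, 0.0]
contact_force: [-0.1, 0.7, 0.6]
gripper_width: 0.497
grasp_force: 0.0
```

```bash
python3 - <<'E'
from h import *
s=snap("scene","s6.png"); t=snap("top","t6.png"); o=readout.observe(); print(o['t'],o['eef_pos'],o['contact_force'])
def rr(n,im,lo,hi,roi,z):
    x0,y0,x1,y1=roi;h=cv2.cvtColor(im,cv2.COLOR_BGR2HSV);m=cv2.inRange(h,np.array(lo),np.array(hi))[y0:y1,x0:x1]
    p=np.argwhere(m)[:,::-1]+[x0,y0]
    if len(p)<5: return print(n,'none')
    W=np.array([ray(n,*q,z)[:2] for q in p],np.float32); print(n,len(p),[np.round(q,1) for q in cv2.minAreaRect(W)],W.mean(0).round(1))
rr("top",t,[0,140,80],[10,255,255],[215,215,255,240],48)   # opener handle
rr("top",t,[0,60,20],[14,255,130],[210,168,226,195],48)    # mallet head
rr("top",t,[22,130,70],[34,255,255],[205,165,255,197],31)  # remaining yellow
rr("scene",s,[0,140,80],[10,255,255],[370,225,415,270],48)
rr("top",t,[105,120,60],[125,255,255],[380,195,420,235],34)
rr("scene",s,[105,120,40],[125,255,255],[262,145,295,180],25)
E
```

```text
28.1 [450.0796639  -67.93289855 185.81283477] [ 0.13597515 -0.25246551  0.00982448]
top 126 [array([449.6, 186.8]), array([56.6, 14.1]), np.float64(89.5)] [449.6 186.8]
top 157 [array([579.6, 237.7]), array([52.1, 25.6]), np.float64(0.7)] [579.2 239.2]
top none
scene 161 [array([485.7, 191.1]), array([65.3, 87.1]), np.float64(86.0)] [459.8 195.8]
top 200 [array([ 485.5, -289.9]), array([77. , 21.8]), np.float64(10.0)] [ 485.1 -290. ]
scene none
```

```bash
python3 -c "
from station import job
print(job.sign_off())"
```

```text
the job is handed in; nothing more can be done
None
```

I drew the tray out to its stop with the hook, laid the hook back on the table, put the mallet and opener down into their cut-outs, released them, and handed the job in at about 28 s. Both contacts at the cut-out floor read under 6 N and the last camera measurements agree, but sign-off returned no verdict.

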